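# Cover the roasting pot and turn the gas down to the index clip

### The arm

A 6-joint arm with a two-finger parallel gripper is mounted at the origin on the work surface. World frame = base frame: x ahead of the robot, y to its left, z up, the work surface at z = 0. Lengths are in m, angles in rad, forces in N, time in s.
With the tool pointing down it reaches from about 0.275 to 1 m from the base axis. Payload 8.4 kg.
Tool frame: the origin (TCP) lies at the very end of the fingers, on their centre line; the grasp point (between the pads) lies 19 mm behind it (arm.grip_point_offset is the distance from the TCP to the grasp point, in m); z points along the fingers, y is the line along which they close (so a half turn about z gives the same grasp; the last joint's range is limited). The gripper opens to 85 mm and grips with 20 to 120 N. Pads are 22 mm wide; open, the fingers measure 114 mm over their backs; the gripper's body (76 mm by 85 mm) begins 54 mm behind the grasp point. The pads swing forward as they close: fully open they stand 13 mm farther back than shut.
Start: joints at [1.129, 0.353, 1.633, -0, 1.155, -0.002], TCP at [0.266, 0.566, 0.231] pointing down, gripper open.
Joint ranges: [-2.63, 2.63], [-0.92, 2.1], [0.06, 2.66], [-1.3, 4.44], [0, 2.69], [-3.02, 3.02]. Speed limits (rad/s): [2.22, 2.22, 2.79, 3.14, 3.14, 3.14].

### API

Orientations are given as a unit quaternion [w, x, y, z].
In Python, from station import telemetry, camera, get_calibration, ticket, arm gives the robot as it stands. The module is installed in compiled form; this text tells all that it offers.
- The arm moves only by the tool apply_moves, never from a script. Its argument "deltas" is one flat list of numbers, 7 for each row, row after row: the opening, from 0 (shut) to 1 (fully open), then the shift along the tool's x, y, z in mm, then the turn, a rotation vector about the tool's x, y, z in degrees. In form: [fingers, tx, ty, tz, rx, ry, rz, fingers, tx, ty, tz, rx, ry, rz, ...]. A call has 1 to 20 rows; each row is the pose to reach, as a shift and turn from the pose commanded when the call began, along the tool's axes at that moment; what a row does not reach only later rows make up. A row lasts 1/8 s, in which the tool goes at most 62.5 mm and 10.7 degrees, less where a joint would pass 70% of its speed; a pose out of reach is approached as far as the arm can. A call with a gripper value outside its range is refused whole. The fingers move at their own pace and stop on an object; "force" is the grip in N (left out, the last holds). Time passes only in rows, so rows that repeat a pose let the fingers close. It gives the time, the measured TCP pose, the force, the opening and the grip force at its end, in the units of the state.
- telemetry.read_state(): the state, without advancing time (a new reading comes with each control period).
- camera(name): name is "scene" or "side" or "wrist"; returns (picture, depth): 384x512x3 uint8, red, green, blue; 384x512 float32, m along the optical axis (not along the pixel's ray), 0 where there is no reading.
- get_calibration(name): a dict with "fx", "fy", "cx", "cy" (pixels), "rvec" (rotation vector, rad) and "tvec" (3), from world to camera coordinates, as OpenCV has them; the wrist camera has in their place "tool_from_camera" (4x4, takes a point from camera to tool coordinates, whose origin is the TCP and whose axes are the flange's). Camera axes: x right, y down, z forward; pixel columns grow to the right and rows downward; lengths in m; the calibration is good to about 2 mm. A picture is of the moment at which its call begins: read the wrist's pose just before it. get_calibration takes no time and is no camera call.
- ticket.finish_job(): hands the job in; it is judged then, once.
The state is a dict: "time_s": time; "q": joint angles; "joint_velocities": joint speeds; "joint_efforts": joint torques, N m; "eef_pos": TCP position; "orientation": TCP orientation; "ft_force": force on the tool from outside, world axes, zero at the start; "wrist_torque": the same for the moment, N m; "finger_gap": opening from 0.0 (shut) to 1.0 (fully open); "finger_force": force on a finger pad.
Only numpy, scipy, OpenCV 4.12 (cv2) and the standard library are available. Lean on these libraries where they do the work, as an engineer would, in place of code of your own. Each camera call takes 0.05 s, during which the arm holds its last target. There are 200 camera calls.

### The job

The chestnuts are hot: take the wooden spatula off the pot and lay it flat in the long white spoon rest, then put the lid on the pot. Then turn the gas lever down until it points at the steel index clip on its scale, without ever shutting the gas off.

Things in the scene. Friction and masses are not known exactly. Their poses are not given: they have to be found in the camera images.
- spatula: Pale wooden spatula lying flat across the pot's rim, bridging it, 240 mm long. Origin: underside, at its balance point (a good place to grip). x runs along it to the blade, z up. Handle 20 mm wide, 14 mm thick, from x = -130 to +30 mm; blade 50 mm wide, 10 mm thick, from +27 to +110 mm; the underside is flat. 70 g.
- rest: Spoon rest: long, shallow white stoneware tray, fixed to the counter beside the pot, outer 292 x 97 mm, 16 mm high. Origin: centre of its underside; x along its length, z up. Inside 280 x 85 mm, inner floor 6 mm above the origin, walls 6 mm thick.
- pot: Open teal enamelled casserole with chestnuts in the bottom, standing loose on a gas ring (its underside 35 mm above the counter). Origin: centre of its underside, z up. Outside diameter 190 mm, rim 100 mm above the origin, wall 4 mm (inside diameter 182 mm). Two loop handles along its x axis reach out to 134 mm from the axis, 80 mm up. 2.4 kg.
- lid: Teal lid of the pot, lying right way up on the counter. Origin: centre of its underside, z up. From below: a round plug 172 mm across and 6 mm high that enters the pot, a flange 196 mm across at z = 6 to 12 mm that rests on the rim, a low dome up to z = 26 mm, and a round steel knob 32 mm across from z = 32 to 58 mm. Seated on the pot its origin is 94 mm above the pot's origin. About 0.5 kg.
- lever (a joint): Angle of the gas lever (rad): 0 = full on, lever along the brass pipe; grows anticlockwise seen from above; 1.571 = shut. Stiff: stays where it is left.
- lever_grip (a point): Grip point in the middle of the steel lever, 80 mm from the valve's vertical axis, 60 mm above the counter. x points outward along the lever, z up. The lever is a flat bar 14 mm wide and 12 mm thick, ending 100 mm from the axis.
- mark: Index clip: slim upright steel post, 10 mm wide and 58 mm tall, on a 28 mm wide foot, on the low arc-shaped scale around the gas valve, fixed. Origin: on the valve's vertical axis, at counter level; x points from the axis to the post, which stands 115 to 129 mm from the axis, just beyond the lever's end. z up.
- jar: Bystander: glass jar, 64 mm across, 95 mm high. Origin: centre of the underside.
- mug: Bystander: white mug, 80 mm across, 90 mm high. Origin: centre of the underside.
- tin: Bystander: food tin, 74 mm across, 108 mm high. Origin: centre of the underside.

How it is judged:
On the way, in this order (a step that is already met when the one before it is completed fails the run):
1. The spatula lies flat on the floor of the spoon rest and is let go (x of spatula in the frame of rest between -0.04 and 0.04 m and y of spatula in the frame of rest between -0.033 and 0.033 m and z of spatula in the frame of rest below 0.01 m and angle between spatula's own z axis and vertical below 0.08 rad and contact force between the fingers and spatula below 0.3 N), for 0.2 s.
2. The lid is seated level on the pot, its flange all round on the rim, and is let go (horizontal distance between lid and pot below 0.009 m and z of lid in the frame of pot between 0.09 and 0.0975 m and angle between lid's own z axis and vertical below 0.04 rad and contact force between the fingers and lid below 0.3 N), for 0.2 s.
3. The gas lever points at the index clip within 5 degrees (0.087 rad) and is let go (angle between the x axis of lever_grip and the x axis of mark, either way round below 0.087 rad and contact force between the fingers and anything else below 0.3 N and velocity of joint lever between -0.05 and 0.05 rad/s), for 0.2 s.
At the end, for the whole second after the job is handed in: Spatula flat on the floor of the spoon rest, either way round, within 40 mm lengthways and 33 mm sideways of its centre; lid seated level on the pot, centred within 9 mm; gas lever pointing at the index clip within 5 degrees (0.087 rad); all let go and at rest, the robot touching nothing (x of spatula in the frame of rest between -0.04 and 0.04 m and y of spatula in the frame of rest between -0.033 and 0.033 m and z of spatula in the frame of rest below 0.01 m and angle between spatula's own z axis and vertical below 0.08 rad and horizontal distance between lid and pot below 0.009 m and z of lid in the frame of pot between 0.09 and 0.0975 m and angle between lid's own z axis and vertical below 0.04 rad and angle between the x axis of lever_grip and the x axis of mark, either way round below 0.087 rad and linear speed of each of lid, spatula below 0.02 m/s and contact force between each of the arm, the fingers and anything else below 0.3 N).
It fails at once if The gas is shut off: the lever is turned past 1.48 rad (value of joint lever above 1.48 rad).
It fails at once if The pot is shoved more than 20 mm from where it stood (distance of pot from where it was at the start of the episode above 0.02 m).
It fails at once if The lid is dropped: it falls free from more than about 20 mm (over 0.6 m/s with nothing holding it) (linear speed of lid above 0.6 m/s and contact force between the fingers and lid below 0.1 N).
It fails at once if The jar, the mug or the tin is moved more than 30 mm (distance of any of jar, mug, tin from where it was at the start of the episode above 0.03 m).
It also fails if it takes over 64 s, if anything falls off the work surface, if the arm or the gripper's body presses on something with over 40 N, if the wrist force passes 120 N, or if a joint passes its speed limit or range.

## Working session

There is one attempt and no reset: what is moved stays moved. The work goes in short steps, Python scripts to look and compute and a tool call to move; the robot and the scene stay as the last step left them, time stands still between calls to the robot, and variables do not carry over. Pictures are saved under pics/ and viewed, at most 10 in all, crops included, and the job is handed in when it is done.

Besides the shell and the picture viewer there is one more tool, called as name(argument=value, ...), one argument or row to a line, values as JSON. apply_moves: Moves the arm, as the interface text tells. Its arguments: {"type":"object","properties":{"deltas":{"type":"array","items":{"type":"number"}},"force":{"type":"number"}},"required":["deltas"]}

```bash
mkdir -p pics; cat > h.py <<'E'
import numpy as np, cv2
from scipy.spatial.transform import Rotation as R
from station import telemetry, camera, get_calibration, ticket, arm
def cloud(name):
    s=telemetry.read_state(); im,d=camera(name); c=get_calibration(name)
    v,u=np.mgrid[:384,:512]; P=np.stack([(u-c["cx"])/c["fx"]*d,(v-c["cy"])/c["fy"]*d,d],-1)
    if name=="wrist":
        T=np.array(c["tool_from_camera"]); P=P@T[:3,:3].T+T[:3,3]
        q=s["orientation"]; r=R.from_quat([q[1],q[2],q[3],q[0]])
        W=P@r.as_matrix().T+np.array(s["eef_pos"])
    else:
        r=R.from_rotvec(np.array(c["rvec"]).ravel()).as_matrix(); W=(P-np.array(c["tvec"]).ravel())@r
    W[d==0]=np.nan
    return im,W
def save(n,im): cv2.imwrite(n,cv2.cvtColor(im,cv2.COLOR_RGB2BGR))
def tool(p,s=None):
    s=s or telemetry.read_state(); q=s["orientation"]; r=R.from_quat([q[1],q[2],q[3],q[0]])
    return r.inv().apply(np.array(p)-s["eef_pos"])*1000
E
python3 - <<'E'
from h import *
print(telemetry.read_state(), arm.grip_point_offset)
for n in["scene","side"]:
    im,W=cloud(n); save(f"pics/{n}.png",im); np.savez(f"{n}.npz",im=im,W=W)
E
```

```text
{'time_s': 0.0, 'q': array([ 1.12859117e+00,  3.53647353e-01,  1.63417036e+00, -1.64878930e-05,
        1.15519713e+00, -2.39498267e-03]), 'joint_velocities': array([ 4.13096186e-04, -9.51939036e-05,  2.57991138e-04, -3.59716098e-04,
       -8.26347659e-04,  7.57777471e-04]), 'joint_efforts': array([ 1.57471928e-03, -6.05264854e+01, -3.42063081e+01,  1.49169787e-04,
        9.52118455e-03,  8.25971398e-06]), 'eef_pos': array([0.26589407, 0.56507046, 0.23054668]), 'orientation': array([-1.49423264e-04,  2.18133687e-01,  9.75918638e-01, -6.95258530e-04]), 'ft_force': array([0.39830733, 0.85004644, 0.33073433]), 'wrist_torque': array([ 0.0221159 ,  0.0108784 , -0.01224935]), 'finger_force': 0.0, 'finger_gap': 0.9969696855526128} 0.0187
```

View pics/scene.png

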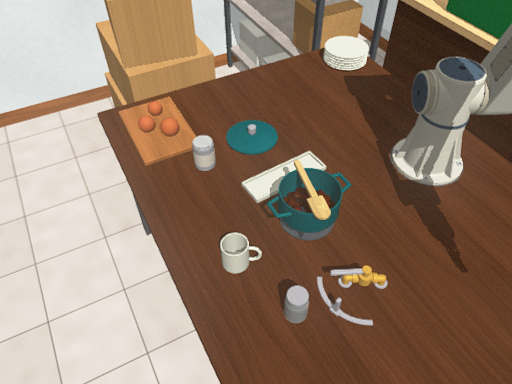

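View pics/side.png

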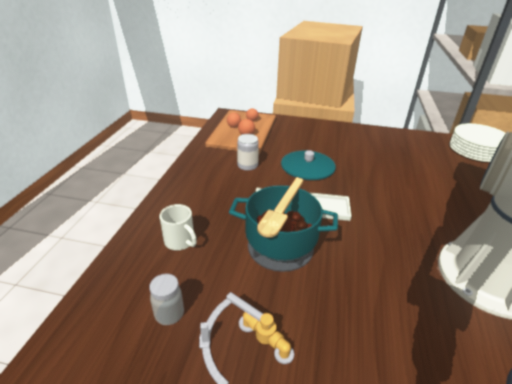

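The scene view shows the lid at (252,135), rest at (285,175), pot at (308,200), spatula from (298,165) to (320,212), lever at (347,272), clip post at (337,306), and bystanders at (204,153), (236,252) and (296,303). The side view shows the same things. Next I'll measure them.

```bash
cat > m.py <<'E'
from h import *
D={n:np.load(n+".npz") for n in["scene","side"]}
def circ(P):
    A=np.c_[2*P[:,:2],np.ones(len(P))]; s=np.linalg.lstsq(A,(P[:,:2]**2).sum(1),rcond=None)[0]
    return s[:2],np.sqrt(s[2]+s[0]**2+s[1]**2)
for n in D:
    im,W=D[n]["im"],D[n]["W"]; hsv=cv2.cvtColor(im,cv2.COLOR_RGB2HSV).astype(int); H,S,V=hsv[...,0],hsv[...,1],hsv[...,2]
    z=W[...,2]; v,u=np.mgrid[:384,:512]; print("==",n)
    box=(lambda a,b,c,d:(u>=a)&(u<=c)&(v>=b)&(v<=d))
    B=dict(scene=dict(pot=(262,165,352,238),lid=(222,118,282,156),rest=(240,150,330,202),lever=(328,264,390,292),mark=(312,275,375,328),jar=(190,133,218,172),mug=(218,232,264,274),tin=(282,285,311,323)),
      side=dict(pot=(228,175,342,268),lid=(278,148,340,180),rest=(250,185,354,224),lever=(226,288,296,362),mark=(196,290,232,384),jar=(235,133,262,170),mug=(158,202,200,252),tin=(148,272,186,326)))[n]
    m={k:box(*B[k])&np.isfinite(z) for k in B}
    teal=(H>80)&(H<105)&(S>120)
    p=W[m["pot"]&teal&(z>.128)&(z<.142)]; 
    c,r=circ(p)
    for _ in range(8):
        q=p[abs(np.hypot(*(p[:,:2]-c).T)-.093)<.008]; c,r=circ(q)
    print("pot",c,r,len(q),np.median(q[:,2]))
    h=W[m["pot"]&teal&(z>.09)&(z<.14)]; h=h[np.hypot(*(h[:,:2]-c).T)>.108]; a=np.arctan2(*(h[:,:2]-c).T[::-1])
    print("pot handle yaw",np.degrees(np.angle(np.mean(np.exp(2j*a)))/2))
    wood=(H>8)&(H<28)&(S>60)&(V>150); p=W[m["pot"]&wood&(z>.135)&(z<.17)]
    (cx,cy),(w,hh),an=cv2.minAreaRect(p[:,:2].astype(np.float32)*1000); print("spat",cx,cy,w,hh,an,len(p),np.percentile(p[:,2],[5,50,95]))
    mu=p[:,:2].mean(0); d=np.linalg.svd(p[:,:2]-mu,full_matrices=False)[2][0]; t=(p[:,:2]-mu)@d; print(" dir",d,"ends",mu+d*t.min(),mu+d*t.max(), [np.ptp(((p[:,:2]-mu)@[-d[1],d[0]])[(t>x-.01)&(t<x+.01)]) for x in(t.min()+.02,t.max()-.02)])
    p=W[m["lid"]&teal]; print("lid circ z<.03"); q=p[(p[:,2]<.016)&(p[:,2]>.003)]; print(cv2.minEnclosingCircle(p[:,:2].astype(np.float32)*1000)); k=W[m["lid"]&(z>.045)]; print(" knob",np.median(k,0),k[:,2].max(),len(k))
    p=W[m["rest"]&(S<60)&(V>140)&(z>.0025)&(z<.022)]; print("rest",cv2.minAreaRect(p[:,:2].astype(np.float32)*1000),len(p))
    for k in("jar","mug","tin"):
        p=W[m[k]&(z>.05)]; print(k,p[:,:2].mean(0),p.min(0),p.max(0))
    p=W[m["lever"]&(S<60)&(z>.045)&(z<.075)]; mu=p[:,:2].mean(0); d=np.linalg.svd(p[:,:2]-mu,full_matrices=False)[2][0]; t=(p[:,:2]-mu)@d; print("lever",mu,d,mu+d*t.min(),mu+d*t.max(),np.median(p[:,2]),len(p))
    p=W[m["lever"]&(H>10)&(H<30)&(S>120)&(z>.015)]; print("brass",cv2.minAreaRect(p[:,:2].astype(np.float32)*1000)); q=p[p[:,2]>.05];print(" hub",np.median(q,0) if len(q) else 0,len(q),p[:,2].max())
    p=W[m["mark"]&(S<70)&(z>.03)&(z<.064)]; np.set_printoptions(precision=4,suppress=True)
    print("markpts",len(p)); print(p[::max(1,len(p)//15)])
    p=W[m["mark"]&(S<70)&(V>110)&(z>.003)&(z<.015)];print("arc",circ(p),len(p))
E
python3 m.py
```

```text
== scene
pot [0.53028969 0.02597176] 0.09231622805787958 242 0.13480602604698327
pot handle yaw 1.0264489246680226
spat 532.3648071289062 33.31909942626953 221.4144287109375 50.29476547241211 77.8165283203125 602 [0.14285672 0.14678399 0.15180586]
 dir [0.20412487 0.97894486] ends [ 0.51166629 -0.07548967] [0.55686005 0.1412512 ] [np.float64(0.017930584667309804), np.float64(0.047085381490222504)]
lid circ z<.03
((509.72216796875, -413.02032470703125), 105.92767333984375)
 knob [ 0.50633484 -0.40057773  0.05655417] 0.06262693350145022 60
rest ((496.815185546875, -174.76634216308594), (299.8055725097656, 116.2303237915039), 5.556463241577148) 1318
jar [ 0.72054165 -0.34392938] [ 0.68057866 -0.39566267  0.05011049] [ 0.75402505 -0.31701846  0.11443107]
mug [0.79843659 0.06975723] [0.73770123 0.02594784 0.05005647] [0.84226883 0.10802544 0.09616168]
tin [0.73740558 0.29444676] [0.70411202 0.26042322 0.05037466] [0.76490669 0.31956494 0.10157734]
lever [0.56789128 0.27530247] [ 0.90959077 -0.41550528] [0.52725991 0.29386307] [0.60699892 0.25743792] 0.06586320943915372 178
brass ((517.001
[... 1559 characters left out ...]
6052 0.2584] [0.5264 0.2949] 0.06486288505696239 308
brass ((514.2799682617188, 299.08258056640625), (39.29330062866211, 118.18084716796875), 70.22874450683594)
 hub [0.5134 0.3026 0.0668] 159 0.07011193824183856
markpts 113
[[0.5979 0.2569 0.0633]
 [0.5997 0.2658 0.0608]
 [0.5924 0.2689 0.0606]
 [0.6281 0.3286 0.0576]
 [0.6273 0.3309 0.058 ]
 [0.6271 0.3318 0.0561]
 [0.626  0.3348 0.0576]
 [0.6273 0.337  0.0571]
 [0.6274 0.3372 0.054 ]
 [0.6277 0.3369 0.0502]
 [0.63   0.337  0.0461]
 [0.6311 0.3397 0.0465]
 [0.6338 0.339  0.0411]
 [0.6361 0.3392 0.0372]
 [0.6239 0.3332 0.0326]
 [0.6252 0.3355 0.0321]
 [0.6268 0.3372 0.0307]]
arc (array([0.5354, 0.3042]), np.float64(0.10344066087159187)) 238
```

```bash
cat >> h.py <<'E'
def goal(x,y,z,yaw,s=None):
    "delta mm/deg to TCP xyz (m), tool down, tool y axis heading yaw (deg)"
    s=s or telemetry.read_state(); q=s["orientation"]; r=R.from_quat([q[1],q[2],q[3],q[0]])
    a=np.radians(yaw); yv=np.array([np.cos(a),np.sin(a),0]); zv=np.array([0,0,-1.]); xv=np.cross(yv,zv)
    g=R.from_matrix(np.c_[xv,yv,zv]); rv=(r.inv()*g).as_rotvec(degrees=True)
    print("goal",np.round(tool([x,y,z],s),1),np.round(rv,1))
def st():
    s=telemetry.read_state(); q=s["orientation"]; y=R.from_quat([q[1],q[2],q[3],q[0]]).apply([0,1,0])
    print(round(s["time_s"],2),np.round(s["eef_pos"],4),"yaw",round(np.degrees(np.arctan2(y[1],y[0])),2),"gap",round(s["finger_gap"],3),"F",np.round(s["ft_force"],2),"q",np.round(s["q"],2)); return s
E
python3 -c "
from h import *
goal(.531,.034,.27,-11.8)
print(get_calibration('wrist'))"
```

```text
goal [-466.  -367.8  -38.9] [-0.1  0.1 76.6]
{'fx': 330.70840065290355, 'fy': 330.70840065290355, 'cx': 256.1376656990065, 'cy': 187.970765353119, 'tool_from_camera': array([[ 2.26102194e-04, -9.57953303e-01, -2.86924063e-01,
         7.31859976e-02],
       [ 9.99999971e-01,  1.93917224e-04,  1.40589610e-04,
         5.42897603e-04],
       [-7.90387640e-05, -2.86924087e-01,  9.57953319e-01,
        -1.42870665e-01],
       [ 0.00000000e+00,  0.00000000e+00,  0.00000000e+00,
         1.00000000e+00]])}
```

apply_moves(
  deltas=[0.6, -50, -40, -40, 0, 0, 8, 0.6, -95, -75, -40, 0, 0, 16, 0.6, -140, -110, -40, 0, 0, 24, 0.6, -185, -145, -40, 0, 0, 32, 0.6, -230, -180, -40, 0, 0, 40, 0.6, -275, -217, -40, 0, 0, 48, 0.6, -320, -253, -40, 0, 0, 56, 0.6, -365, -289, -40, 0, 0, 64, 0.6, -410, -325, -40, 0, 0, 71, 0.6, -450, -355, -40, 0, 0, 76.6, 0.6, -466, -368, -40, 0, 0, 76.6, 0.6, -466, -368, -40, 0, 0, 76.6, 0.6, -466, -368, -40, 0, 0, 76.6],
)

```text
time_s: 1.72
eef_pos: [0.5305, 0.0351, 0.2711]
orientation: [-0.0, 0.776, 0.631, -0.0]
ft_force: [-0.3, 0.2, 0.5]
finger_gap: 0.603
finger_force: 0.0
```

```bash
python3 - <<'E'
from h import *
st(); im,W=cloud("wrist"); save("pics/w1.png",im)
hsv=cv2.cvtColor(im,cv2.COLOR_RGB2HSV).astype(int); H,S,V=[hsv[...,i] for i in range(3)]; z=W[...,2]
p=W[(H>8)&(H<28)&(S>60)&(V>150)&(z>.135)&(z<.165)]
mu=p[:,:2].mean(0); d=np.linalg.svd(p[:,:2]-mu,full_matrices=False)[2][0]; d*=np.sign(d[1]); t=(p[:,:2]-mu)@d; print(len(p),np.degrees(np.arctan2(d[1],d[0])),mu+d*t.min(),mu+d*t.max(),np.percentile(p[:,2],[10,50,90]))
r=cv2.minAreaRect(p[:,:2].astype(np.float32)*1000);print(r)
n=np.array([-d[1],d[0]]); h=p[t<t.min()+.1]; w=(h[:,:2]-mu)@n; print("handle mid",[round(x,4) for x in(w.min(),w.max())], "at orig:", mu+n*(w.min()+w.max())/2+d*(t.max()-.11), mu+n*(w.min()+w.max())/2+d*(t.min()+.13))
E
```

```text
1.73 [0.5305 0.0351 0.2711] yaw -11.73 gap 0.603 F [-0.25  0.18  0.51] q [0.06 0.17 1.79 0.   1.19 0.27]
8828 77.90461129114293 [ 0.50640196 -0.09315822] [0.55655928 0.14089672] [0.14437312 0.14591951 0.1494831 ]
((532.7607421875, 23.68242645263672), (239.275390625, 50.720149993896484), 79.51201629638672)
handle mid [np.float64(-0.0106), np.float64(0.0094)] at orig: [0.53409458 0.03321342] [0.53422681 0.0338305 ]
```

View pics/w1.png

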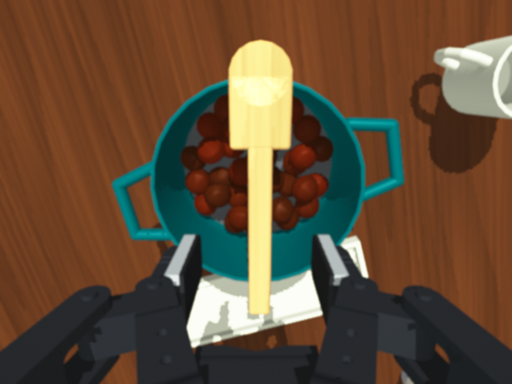

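The wrist view shows the handle running from (260,150) to (258,312), centred between the fingertips at (185,250) and (325,250). Descend and grip.

```bash
python3 -c "
from h import *
goal(.533,.034,.1365,-11.9)"
```

```text
goal [ -0.8   2.8 134.7] [-0.  -0.   0.2]
```

apply_moves(
  deltas=[0.6, -1, 2.5, 30, 0, 0, 0, 0.6, -1, 2.5, 65, 0, 0, 0, 0.6, -1, 2.5, 95, 0, 0, 0, 0.6, -1, 2.5, 120, 0, 0, 0, 0.6, -1, 2.5, 134, 0, 0, 0, 0.6, -1, 2.5, 134, 0, 0, 0, 0.6, -1, 2.5, 134, 0, 0, 0, 0.15, -1, 2.5, 134, 0, 0, 0, 0.1, -1, 2.5, 134, 0, 0, 0, 0.1, -1, 2.5, 134, 0, 0, 0, 0.1, -1, 2.5, 134, 0, 0, 0, 0.1, -1, 2.5, 134, 0, 0, 0],
  force=50,
)

```text
time_s: 3.28
eef_pos: [0.5338, 0.0327, 0.1382]
orientation: [0.0, 0.776, 0.631, 0.001]
ft_force: [-1.7, -0.4, 4.8]
finger_gap: 0.218
finger_force: 49.2
```

```bash
python3 - <<'E'
from h import *
st()
im,W=cloud("wrist"); save("pics/w2.png",im)
hsv=cv2.cvtColor(im,cv2.COLOR_RGB2HSV).astype(int)
E
```

```text
3.27 [0.5338 0.0327 0.1382] yaw -11.8 gap 0.218 F [-1.67 -0.41  4.82] q [0.06 0.33 1.91 0.   0.9  0.26]
```

apply_moves(
  deltas=[0.1, 0, 0, -15, 0, 0, 0, 0.1, 0, 0, -40, 0, 0, 0, 0.1, 0, 0, -70, 0, 0, 0, 0.1, 0, 0, -80, 0, 0, 0, 0.1, 0, 0, -80, 0, 0, 0],
)

```text
time_s: 3.95
eef_pos: [0.5336, 0.0326, 0.2179]
orientation: [0.0, 0.776, 0.631, 0.001]
ft_force: [0.7, -0.1, -2.1]
finger_gap: 0.223
finger_force: 49.1
```

```bash
python3 - <<'E'
from h import *
st(); goal(.507,-.170,.22,-84.8)
im,W=cloud("wrist"); save("pics/w3.png",im)
E
```

```text
3.95 [0.5336 0.0326 0.2179] yaw -11.8 gap 0.223 F [ 0.74 -0.1  -2.09] q [ 0.06  0.23  1.84 -0.    1.07  0.26]
goal [-203.8   15.4   -2.1] [ 0.1 -0.1 73. ]
```

View pics/w3.png

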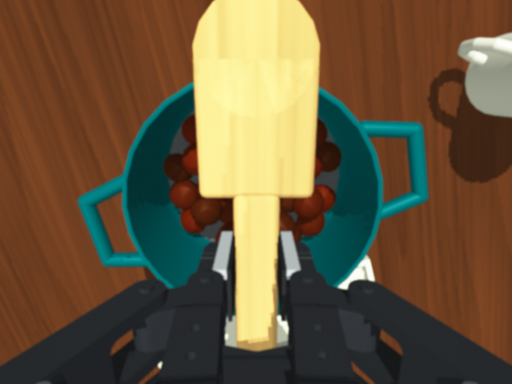

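The view shows the spatula held at (256,235) and clear of the rim. Next I swing it over the rest.

apply_moves(
  deltas=[0.1, -20, 1, 0, 0, 0, 8, 0.1, -45, 3, 0, 0, 0, 16, 0.1, -70, 5, 0, 0, 0, 25, 0.1, -95, 7, 0, 0, 0, 34, 0.1, -120, 9, 0, 0, 0, 43, 0.1, -145, 11, 0, 0, 0, 52, 0.1, -170, 13, 0, 0, 0, 61, 0.1, -190, 15, 0, 0, 0, 68, 0.1, -204, 15, 0, 0, 0, 73, 0.1, -204, 15, 0, 0, 0, 73, 0.1, -204, 15, 0, 0, 0, 73],
)

```text
time_s: 5.38
eef_pos: [0.5059, -0.1696, 0.2165]
orientation: [-0.0, 0.999, 0.046, -0.001]
ft_force: [0.3, 0.2, -0.1]
finger_gap: 0.217
finger_force: 49.1
```

```bash
cat > rest.py <<'E'
from h import *
st()
for n in("wrist","scene","side"):
    im,W=cloud(n); save(f"pics/r_{n}.png",im)
    hsv=cv2.cvtColor(im,cv2.COLOR_RGB2HSV).astype(int); S,V=hsv[...,1],hsv[...,2]; z=W[...,2]
    k=(S<60)&(V>130)&(z>.004)&(z<.02)&(abs(W[...,0]-.5)<.18)&(abs(W[...,1]+.17)<.08)
    for nm,q in(("all",k),("rim",k&(z>.012))):
        p=W[q]; print(n,nm,len(p),cv2.minAreaRect(p[:,:2].astype(np.float32)*1000) if len(p)>5 else 0)
    H=hsv[...,0]; p=W[(H>8)&(H<28)&(S>60)&(V>150)&(z>.17)&(z<.26)&(abs(W[...,0]-.5)<.18)&(abs(W[...,1]+.17)<.06)]
    if len(p)>50:
        A=np.c_[p[:,:2],np.ones(len(p))]; print(" spat plane",np.linalg.lstsq(A,p[:,2],rcond=None)[0],cv2.minAreaRect(p[:,:2].astype(np.float32)*1000))
E
python3 rest.py
```

```text
5.38 [ 0.5059 -0.1696  0.2165] yaw -84.69 gap 0.217 F [ 0.3   0.24 -0.07] q [-0.33  0.23  1.84  0.    1.07  1.15]
wrist all 1509 ((438.1360778808594, -174.63470458984375), (54.72538375854492, 98.19307708740234), 6.356191635131836)
wrist rim 515 ((439.5523681640625, -174.503173828125), (53.531898498535156, 97.32750701904297), 5.311779975891113)
 spat plane [-0.03697109 -0.00292628  0.24431595] ((533.8165893554688, -166.3889617919922), (154.14651489257812, 50.0147590637207), 5.389679908752441)
scene all 1277 ((496.9241943359375, -171.87655639648438), (298.3347473144531, 108.85005187988281), 6.172799110412598)
scene rim 318 ((496.57257080078125, -170.2703857421875), (297.98095703125, 105.58075714111328), 6.172799110412598)
 spat plane [-0.0110007  -0.05307156  0.22199261] ((495.66961669921875, -165.91461181640625), (239.86154174804688, 52.520355224609375), 2.832354784011841)
side all 567 ((497.2761535644531, -168.93466186523438), (292.1227111816406, 100.77713775634766), 4.970925331115723)
side rim 152 ((497.34246826171875, -169.69711303710938), (292.1227111816406, 99.24649810791016), 4.970925331115723)
 spat plane [ 0.00061301 -0.12813549  0.20173597] ((495.78125, -170.08982849121094), (237.24697875976562, 52.627803802490234), 7.154006481170654)
```

View pics/r_wrist.png

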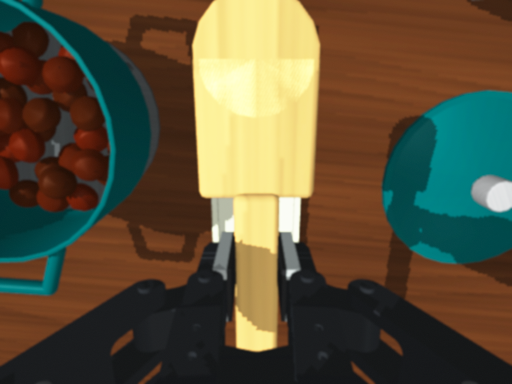

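The picture shows the spatula held level, with the tray hidden beneath it (white edges at (225,215) and (290,215)) and the lid at (470,180). The tray centre measures (0.497, -0.170), so the spatula is lined up. Lower it.

apply_moves(
  deltas=[0.1, 0, 0, 30, 0, 0, 0, 0.1, 0, 0, 70, 0, 0, 0, 0.1, 0, 0, 110, 0, 0, 0, 0.1, 0, 0, 145, 0, 0, 0, 0.1, 0, 0, 170, 0, 0, 0, 0.1, 0, 0, 185, 0, 0, 0, 0.1, 0, 0, 195, 0, 0, 0, 0.1, 0, 0, 200, 0, 0, 0, 0.1, 0, 0, 203, 0, 0, 0, 0.1, 0, 0, 205, 0, 0, 0, 0.1, 0, 0, 205, 0, 0, 0],
)

```text
time_s: 6.9
eef_pos: [0.5065, -0.1702, 0.0126]
orientation: [0.0, 0.999, 0.045, 0.0]
ft_force: [-0.9, 0.2, -1.1]
finger_gap: 0.215
finger_force: 49.1
```

```bash
python3 -c "
from h import *
st()"
```

```text
6.9 [ 0.5065 -0.1702  0.0126] yaw -84.8 gap 0.215 F [-0.86  0.23 -1.06] q [-0.33  0.52  1.97  0.    0.64  1.15]
```

apply_moves(
  deltas=[0.1, 0, 0, 2, 0, 0, 0, 0.1, 0, 0, 3, 0, 0, 0, 0.1, 0, 0, 3, 0, 0, 0, 0.3, 0, 0, 3, 0, 0, 0, 0.45, 0, 0, 3, 0, 0, 0, 0.45, 0, 0, 3, 0, 0, 0, 0.45, 0, 0, 3, 0, 0, 0, 0.45, 0, 0, -20, 0, 0, 0, 0.45, 0, 0, -60, 0, 0, 0, 0.45, 0, 0, -110, 0, 0, 0, 0.45, 0, 0, -160, 0, 0, 0, 0.45, 0, 0, -200, 0, 0, 0, 0.45, 0, 0, -200, 0, 0, 0],
)

```text
time_s: 8.52
eef_pos: [0.5082, -0.1707, 0.2156]
orientation: [0.001, 0.999, 0.045, 0.003]
ft_force: [0.6, -0.7, -0.9]
finger_gap: 0.446
finger_force: 0.0
```

```bash
python3 - <<'E'
from h import *
st()
im,W=cloud("side"); im2,W2=cloud("scene"); save("pics/after1.png",np.hstack([im[120:300,200:400],im2[100:280,200:400]]))
for i,w in((im,W),(im2,W2)):
    hsv=cv2.cvtColor(i,cv2.COLOR_RGB2HSV).astype(int); H,S,V=[hsv[...,k] for k in range(3)]; z=w[...,2]
    p=w[(H>8)&(H<28)&(S>60)&(V>150)&(z<.05)&(z>.012)&(abs(w[...,0]-.5)<.18)&(abs(w[...,1]+.17)<.07)]
    A=np.c_[p[:,:2]-p[:,:2].mean(0),np.ones(len(p))]; print(np.linalg.lstsq(A,p[:,2],rcond=None)[0],cv2.minAreaRect(p[:,:2].astype(np.float32)*1000))
    # lid
    m=(abs(w[...,0]-.503)<.13)&(abs(w[...,1]+.4)<.13)
    k=w[m&(z>.05)&(z<.066)&(S<60)]; print("knob",k[:,:2].mean(0),(k.max(0)+k.min(0))[:2]/2,len(k))
goal(.47,-.35,.25,-84.8)
E
```

```text
8.53 [ 0.5082 -0.1707  0.2156] yaw -84.8 gap 0.446 F [ 0.57 -0.69 -0.87] q [-0.33  0.23  1.84  0.    1.06  1.15]
[ 0.01472074 -0.21268177  0.01786292] ((409.78887939453125, -175.00437927246094), (60.97761154174805, 18.109922409057617), 3.118656873703003)
knob [ 0.50112648 -0.40222813] [ 0.50126537 -0.40324503] 48
[-0.02329857  0.00751442  0.0185187 ] ((498.3598327636719, -163.41636657714844), (235.64613342285156, 52.322532653808594), 1.416279911994934)
knob [ 0.50417082 -0.40490609] [ 0.50391324 -0.40669794] 45
goal [-52.2 176.  -37.9] [ 0. -0.  0.]
```

View pics/after1.png

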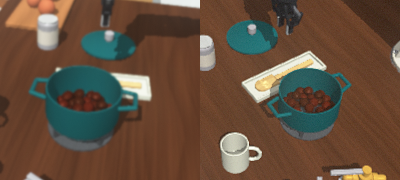

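Both crops show the spatula lying in the tray ((130,85) and (265,78)) and clear of the pot. Now go above the lid and measure it with the wrist camera.

```bash
python3 -c "
from h import *
goal(.503,-.404,.20,-84.8)"
```

```text
goal [-24.3 232.7  12.1] [ 0. -0.  0.]
```

apply_moves(
  deltas=[0.7, -5, 45, 0, 0, 0, 0, 0.7, -10, 95, 0, 0, 0, 0, 0.7, -15, 145, 5, 0, 0, 0, 0.7, -20, 195, 10, 0, 0, 0, 0.7, -24, 225, 12, 0, 0, 0, 0.7, -24, 232, 12, 0, 0, 0, 0.7, -24, 232, 12, 0, 0, 0, 0.7, -24, 232, 12, 0, 0, 0],
)

```text
time_s: 9.62
eef_pos: [0.5034, -0.402, 0.1999]
orientation: [-0.0, 0.999, 0.046, -0.0]
ft_force: [0.4, -0.1, -0.8]
finger_gap: 0.704
finger_force: 0.0
```

```bash
cat > lid.py <<'E'
from h import *
from m import circ
st(); im,W=cloud("wrist"); save("pics/lid.png",im)
hsv=cv2.cvtColor(im,cv2.COLOR_RGB2HSV).astype(int); H,S,V=[hsv[...,i] for i in range(3)]; z=W[...,2]
m=(abs(W[...,0]-.503)<.11)&(abs(W[...,1]+.4)<.11)
k=W[m&(z>.053)&(z<.066)&(S<70)]; print("knob",len(k),k[:,2].max(),cv2.minEnclosingCircle(k[:,:2].astype(np.float32)*1000),(k.max(0)+k.min(0))/2)
p=W[m&(H>80)&(H<105)&(S>110)&(z>.005)&(z<.04)]; c,r=cv2.minEnclosingCircle(p[:,:2].astype(np.float32)*1000); print("lid",c,r,len(p))
E
sed -i 's/^for n in D:/for n in (D if __name__=="__main__" else []):/' m.py; python3 lid.py
```

```text
9.62 [ 0.5034 -0.402   0.1999] yaw -84.75 gap 0.704 F [ 0.36 -0.12 -0.81] q [-0.68  0.41  1.62  0.    1.11  0.8 ]
knob 946 0.059970601083283365 ((502.6171875, -407.1686096191406), 15.945470809936523) [ 0.50294784 -0.40745059  0.05651489]
lid (502.10845947265625, -407.20758056640625) 98.01148223876953 26885
```

View pics/lid.png

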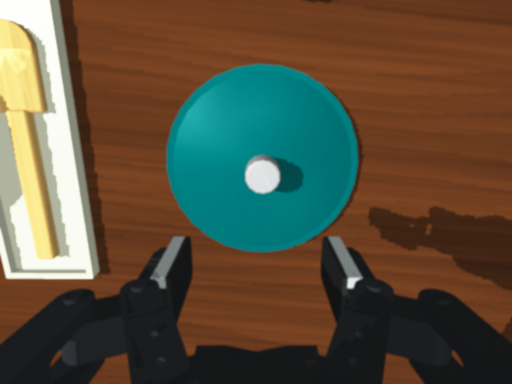

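The view shows the knob at (262,174) and the lid disc from columns 167 to 358. The spatula is flat in the tray on the left.

```bash
python3 -c "
from h import *
goal(.5025,-.4070,.031,-84.8)"
```

```text
goal [ -1.4   4.9 169.1] [-0.   0.   0.1]
```

apply_moves(
  deltas=[0.7, -1, 5, 30, 0, 0, 0, 0.7, -1, 5, 70, 0, 0, 0, 0.7, -1, 5, 110, 0, 0, 0, 0.7, -1, 5, 140, 0, 0, 0, 0.7, -1, 5, 160, 0, 0, 0, 0.7, -1, 5, 168, 0, 0, 0, 0.7, -1, 5, 169, 0, 0, 0, 0.7, -1, 5, 169, 0, 0, 0, 0.3, -1, 5, 169, 0, 0, 0, 0.2, -1, 5, 169, 0, 0, 0, 0.2, -1, 5, 169, 0, 0, 0, 0.2, -1, 5, 169, 0, 0, 0, 0.2, -1, 5, 169, 0, 0, 0],
  force=70,
)

```text
time_s: 11.3
eef_pos: [0.5032, -0.4085, 0.0324]
orientation: [0.0, 0.999, 0.045, 0.0]
ft_force: [-0.8, 2.8, 7.3]
finger_gap: 0.351
finger_force: 68.7
```

apply_moves(
  deltas=[0.2, 0, 0, -8, 0, 0, 0, 0.2, 0, 0, -25, 0, 0, 0, 0.2, 0, 0, -55, 0, 0, 0, 0.2, 0, 0, -95, 0, 0, 0, 0.2, 0, 0, -140, 0, 0, 0, 0.2, 0, 0, -170, 0, 0, 0, 0.2, 0, 0, -180, 0, 0, 0, 0.2, 0, 0, -180, 0, 0, 0],
)

```text
time_s: 12.3
eef_pos: [0.5027, -0.4083, 0.2115]
orientation: [0.0, 0.999, 0.045, 0.0]
ft_force: [0.3, -0.4, -6.4]
finger_gap: 0.352
finger_force: 70.0
```

```bash
python3 - <<'E'
from h import *
st(); goal(.529,.026,.235,-84.8)
for n in("side","scene"):
    im,W=cloud(n); hsv=cv2.cvtColor(im,cv2.COLOR_RGB2HSV).astype(int); z=W[...,2]
    p=W[(hsv[...,0]>80)&(hsv[...,0]<105)&(hsv[...,1]>120)&(z>.13)&(z<.25)&(abs(W[...,0]-.5)<.12)&(abs(W[...,1]+.407)<.12)]
    c,r=cv2.minEnclosingCircle(p[:,:2].astype(np.float32)*1000); A=np.c_[p[:,:2]-p[:,:2].mean(0),np.ones(len(p))]; print(c,r,np.linalg.lstsq(A,p[:,2],rcond=None)[0])
E
```

```text
12.3 [ 0.5027 -0.4083  0.2115] yaw -84.8 gap 0.352 F [ 0.27 -0.42 -6.35] q [-0.68  0.41  1.6  -0.    1.13  0.8 ]
goal [  65.5 -430.1  -23.6] [ 0. -0.  0.]
(499.7001037597656, -400.3451843261719) 93.30126190185547 [ 0.0064166  -0.05039303  0.19661131]
(503.0061340332031, -407.1540222167969) 101.86914825439453 [-0.01173211 -0.00970903  0.19664541]
```

```bash
python3 - <<'E'
from h import *
from m import circ
from scipy.optimize import least_squares
for n in("side","scene"):
    im,W=cloud(n); hsv=cv2.cvtColor(im,cv2.COLOR_RGB2HSV).astype(int); z=W[...,2]
    p=W[(hsv[...,0]>80)&(hsv[...,0]<105)&(hsv[...,1]>100)&(z>.131)&(z<.142)&(np.hypot(W[...,0]-.529,W[...,1]-.026)<.105)]
    f=least_squares(lambda c:np.hypot(*(p[:,:2]-c[:2]).T)-.093,[.529,.026],loss="soft_l1",f_scale=.002)
    a=np.degrees(np.arctan2(*(p[:,:2]-f.x).T[::-1])); print(n,f.x,len(p),np.histogram(a,8,(-180,180))[0],np.median(p[:,2]), [np.median(np.hypot(*(p[:,:2]-f.x).T)[abs(a-t)<23]) for t in(-157,-112,-67,-22,22,67,112,157)])
E
```

```text
side [0.52835239 0.02598756] 299 [16 32 34 25 35 54 62 41] 0.13365826021961036 [np.float64(0.09126226883494812), np.float64(0.09180207845890545), np.float64(0.09176113790760108), np.float64(0.09188031862999743), np.float64(0.09273300362992803), np.float64(0.09245534172328929), np.float64(0.09235711458927474), np.float64(0.09260179626182545)]
scene [0.53017159 0.02567131] 285 [38 39 35 25 44 49 31 24] 0.1350205445544823 [np.float64(0.09260091057146302), np.float64(0.09238801189238594), np.float64(0.09204818892033972), np.float64(0.0927040173841175), np.float64(0.09238824115575339), np.float64(0.09253619378046), np.float64(0.09247304175783187), np.float64(0.09197110295733574)]
```

apply_moves(
  deltas=[0.2, 3, -15, -2, 0, 0, 0, 0.2, 10, -50, -2, 0, 0, 0, 0.2, 17, -95, -2, 0, 0, 0, 0.2, 24, -145, -2, 0, 0, 0, 0.2, 31, -195, -2, 0, 0, 0, 0.2, 38, -245, -2, 0, 0, 0, 0.2, 45, -295, -2, 0, 0, 0, 0.2, 52, -340, -2, 0, 0, 0, 0.2, 58, -380, -2, 0, 0, 0, 0.2, 62, -408, -2, 0, 0, 0, 0.2, 65, -424, -2, 0, 0, 0, 0.2, 66, -430, -2, 0, 0, 0, 0.2, 66, -430, -2, 0, 0, 0, 0.2, 66, -430, -2, 0, 0, 0],
)

```text
time_s: 14.25
eef_pos: [0.5295, 0.025, 0.2132]
orientation: [0.0, 0.999, 0.045, -0.0]
ft_force: [0.5, 0.6, -6.6]
finger_gap: 0.348
finger_force: 70.5
```

```bash
cat > lp.py <<'E'
from h import *
from scipy.optimize import least_squares
s=st(); e=s["eef_pos"]
for n in("side","scene"):
    im,W=cloud(n); save(f"pics/lp_{n}_{int(s['time_s']*10)}.png",im); hsv=cv2.cvtColor(im,cv2.COLOR_RGB2HSV).astype(int); z=W[...,2]
    near=np.hypot(W[...,0]-.529,W[...,1]-.026)<.13; teal=(hsv[...,0]>80)&(hsv[...,0]<105)&(hsv[...,1]>100)
    zl=e[2]-.0324
    L=W[near&teal&(z>zl+.002)&(z<zl+.032)]; c,r=cv2.minEnclosingCircle(L[:,:2].astype(np.float32)*1000)
    A=np.c_[L[:,:2]-L[:,:2].mean(0),np.ones(len(L))]; print(n,"lid",c,r,np.linalg.lstsq(A,L[:,2],rcond=None)[0])
    k=W[near&(z>zl+.06)&(z<zl+.2)] ; print(" tcp",e[:2]*1000)
E
python3 lp.py; python3 -c "
from h import *
goal(.5295,.0255,.1645,-84.8)"
```

```text
14.25 [0.5295 0.025  0.2132] yaw -84.84 gap 0.348 F [ 0.52  0.58 -6.61] q [ 0.04  0.23  1.85 -0.    1.06  1.53]
side lid (526.882080078125, 26.57268524169922) 98.59978485107422 [ 0.00116234 -0.02713069  0.19773038]
 tcp [529.54572717  24.99578797]
scene lid (530.275634765625, 24.791528701782227) 99.61829376220703 [-0.01325155 -0.01482626  0.19923591]
 tcp [529.54572717  24.99578797]
goal [-0.1 -0.5 48.7] [ 0.   0.  -0.1]
```

```bash
python3 -c "
import cv2,glob
print(glob.glob('pics/lp_*'))
a=cv2.imread(sorted(glob.glob('pics/lp_side*'))[0])[130:290,180:380];b=cv2.imread(sorted(glob.glob('pics/lp_scene*'))[0])[100:260,210:410]
cv2.imwrite('pics/lpc.png',cv2.resize(cv2.hconcat([a,b]),None,fx=2,fy=2))"
```

```text
['pics/lp_side_142.png', 'pics/lp_scene_142.png']
```

View pics/lpc.png

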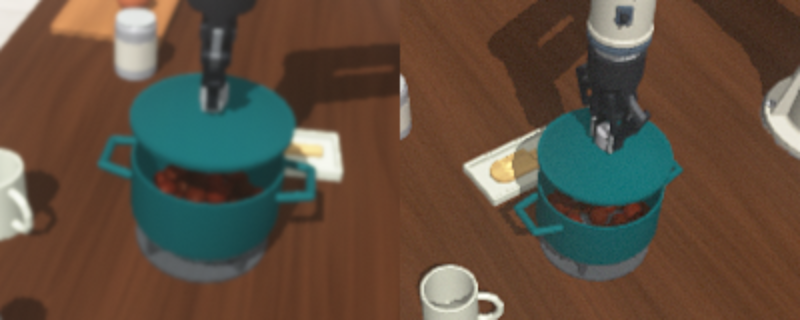

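The crops show the lid held level at (213,120) and (605,155), centred over the pot. Lower it in slow steps.

apply_moves(
  deltas=[0.2, 0, 0, 12, 0, 0, 0, 0.2, 0, 0, 26, 0, 0, 0, 0.2, 0, 0, 37, 0, 0, 0, 0.2, 0, 0, 43, 0, 0, 0, 0.2, 0, 0, 46, 0, 0, 0, 0.2, 0, 0, 48, 0, 0, 0, 0.2, 0, 0, 50, 0, 0, 0, 0.2, 0, 0, 51, 0, 0, 0, 0.2, 0, 0, 51, 0, 0, 0],
)

```text
time_s: 15.48
eef_pos: [0.5297, 0.0258, 0.1624]
orientation: [0.0, 0.999, 0.045, 0.0]
ft_force: [0.4, 0.4, -6.1]
finger_gap: 0.349
finger_force: 70.5
```

```bash
python3 lp.py
```

```text
15.47 [0.5297 0.0258 0.1624] yaw -84.8 gap 0.349 F [ 0.44  0.39 -6.14] q [ 0.05  0.29  1.9  -0.    0.95  1.53]
side lid (527.4985961914062, 26.720638275146484) 98.72639465332031 [ 0.00207916 -0.02596626  0.14688205]
 tcp [529.65705226  25.84079972]
scene lid (528.6029052734375, 26.686445236206055) 99.92247009277344 [-0.01855798 -0.01890189  0.14835222]
 tcp [529.65705226  25.84079972]
```

apply_moves(
  deltas=[0.2, 0, 0, 1, 0, 0, 0, 0.2, 0, 0, 1.5, 0, 0, 0, 0.2, 0, 0, 1.5, 0, 0, 0],
)

```text
time_s: 15.95
eef_pos: [0.5298, 0.0258, 0.1614]
orientation: [0.0, 0.999, 0.045, 0.0]
ft_force: [-3.3, 0.3, 4.6]
finger_gap: 0.354
finger_force: 71.5
```

Contact: the vertical force went from -6 to +4.6 N at the expected height. Release and rise.

apply_moves(
  deltas=[0.4, 0, 0, 0, 0, 0, 0, 0.6, 0, 0, 0, 0, 0, 0, 0.7, 0, 0, 0, 0, 0, 0, 0.7, 0, 0, 0, 0, 0, 0, 0.7, 0, 0, -15, 0, 0, 0, 0.7, 0, 0, -45, 0, 0, 0, 0.7, 0, 0, -80, 0, 0, 0, 0.7, 0, 0, -100, 0, 0, 0, 0.7, 0, 0, -100, 0, 0, 0],
)

```text
time_s: 17.08
eef_pos: [0.5308, 0.0259, 0.2632]
orientation: [0.0, 0.999, 0.045, 0.002]
ft_force: [0.2, -1.0, -0.4]
finger_gap: 0.699
finger_force: 0.0
```

```bash
python3 - <<'E'
from h import *
s=st()
for n in("wrist","side","scene"):
    im,W=cloud(n); hsv=cv2.cvtColor(im,cv2.COLOR_RGB2HSV).astype(int); z=W[...,2]; save(f"pics/seat_{n}.png",im)
    near=np.hypot(W[...,0]-.529,W[...,1]-.026)<.104; teal=(hsv[...,0]>80)&(hsv[...,0]<105)&(hsv[...,1]>100)
    L=W[near&teal&(z>.133)&(z<.165)]; c,r=cv2.minEnclosingCircle(L[:,:2].astype(np.float32)*1000)
    rho=np.hypot(*(L[:,:2]-np.array(c)/1000).T); E=L[(rho>.06)&(rho<.085)]
    A=np.c_[E[:,:2]-np.array(c)/1000,np.ones(len(E))]; print(n,c,r,np.linalg.lstsq(A,E[:,2],rcond=None)[0])
    k=W[near&(z>.178)&(z<.195)&(hsv[...,1]<70)]; print(" knob",k.mean(0),len(k))
# above lever grip, lever heading -24.7 -> tool y heading
d=np.array([np.cos(np.radians(-24.7)),np.sin(np.radians(-24.7))]); g=np.array([.515,.3015])+.08*d
print(g); goal(g[0],g[1],.2614,-114.7); goal(g[0],g[1],.2614,65.3)
E
```

```text
17.07 [0.5308 0.0259 0.2632] yaw -84.8 gap 0.699 F [ 0.16 -0.97 -0.44] q [ 0.05  0.17  1.8  -0.    1.16  1.53]
wrist (529.0492553710938, 25.974756240844727) 97.99666595458984 [-2.28591809e-03 -6.98068311e-05  1.46241959e-01]
 knob [0.53090678 0.0261321  0.18658789] 1559
side (526.391357421875, 27.250761032104492) 99.16934204101562 [ 0.00712313 -0.00762304  0.14554811]
 knob [0.52782542 0.03020636 0.18497783] 110
scene (528.5599975585938, 25.636045455932617) 100.28961181640625 [-0.00444768 -0.00143998  0.14693316]
 knob [0.53112576 0.02863851 0.18613905] 89
[0.58768065 0.26807063]
goal [  80.3 -236.    -1.3] [ 0.   0.1 29.9]
goal [  80.3 -236.    -1.3] [-1.000e-01  0.000e+00 -1.501e+02]
```

The lid is seated level with its knob top at 0.187 m, as expected. Now the lever.

apply_moves(
  deltas=[0.5, 10, -25, -1, 0, 0, 0, 0.5, 22, -65, -1, 0, 0, 6, 0.5, 36, -110, -1, 0, 0, 13, 0.5, 52, -155, -1, 0, 0, 20, 0.5, 66, -195, -1, 0, 0, 26, 0.5, 76, -224, -1, 0, 0, 30, 0.5, 80, -236, -1, 0, 0, 30, 0.5, 80, -236, -1, 0, 0, 30, 0.5, 80, -236, -1, 0, 0, 30],
)

```text
time_s: 18.35
eef_pos: [0.5876, 0.2669, 0.2615]
orientation: [0.0, 0.977, -0.215, -0.0]
ft_force: [0.3, -0.3, 1.4]
finger_gap: 0.501
finger_force: 0.0
```

```bash
cat > lev.py <<'E'
from h import *
s=st(); im,W=cloud("wrist"); save(f"pics/lev_{int(s['time_s']*10)}.png",im)
hsv=cv2.cvtColor(im,cv2.COLOR_RGB2HSV).astype(int); H,S,V=[hsv[...,i] for i in range(3)]; z=W[...,2]
near=np.hypot(W[...,0]-.515,W[...,1]-.3015)
b=W[(near<.03)&(H>10)&(H<30)&(S>110)&(z>.055)]; print("hub",cv2.minEnclosingCircle(b[:,:2].astype(np.float32)*1000),len(b),b[:,2].max())
p=W[(near<.106)&(near>.03)&(S<70)&(z>.055)&(z<.072)]
c,(w,h),a=r=cv2.minAreaRect(p[:,:2].astype(np.float32)*1000); mu=p[:,:2].mean(0); d=np.linalg.svd(p[:,:2]-mu,full_matrices=False)[2][0]; d*=np.sign(d[0]); t=(p[:,:2]-mu)@d
print("lever",r,len(p),np.degrees(np.arctan2(d[1],d[0])),np.median(p[:,2]),"tip",mu+d*t.max(),"axis",mu+d*(t.max()-.1))
q=W[(near>.11)&(near<.135)&(S<70)&(z>.05)&(z<.064)]
if len(q): print("post",cv2.minAreaRect(q[:,:2].astype(np.float32)*1000),len(q))
E
python3 lev.py; ls pics/lev_*
```

```text
18.35 [0.5876 0.2669 0.2615] yaw -114.78 gap 0.501 F [ 0.31 -0.29  1.36] q [ 0.42  0.36  1.55 -0.    1.23  2.43]
hub ((515.8343505859375, 297.4423522949219), 12.758003234863281) 51 0.06962599396261027
lever ((573.0330810546875, 271.27142333984375), (13.852154731750488, 72.87238311767578), 65.1024169921875) 876 -24.536567217625464 0.06587689585551962 tip [0.60621119 0.25616892] axis [0.51524154 0.29769631]
post ((632.1072387695312, 332.78436279296875), (13.766528129577637, 9.742030143737793), 17.421812057495117) 140
pics/lev_183.png
```

```bash
python3 -c "
from h import *
goal(.5882,.2644,.049,-114.7)"
```

```text
goal [  1.5   1.9 212.7] [ 0.   0.  -0.1]
```

View pics/lev_183.png

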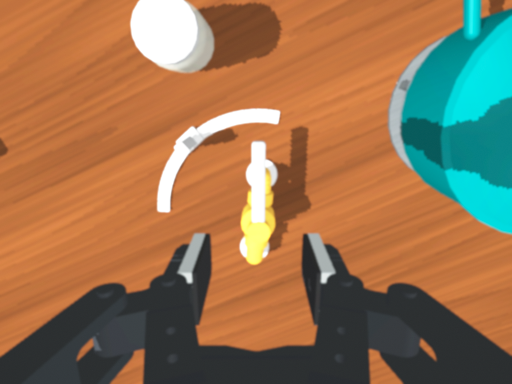

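The view shows the lever from (258,145) to (258,220), between the fingers, and the clip at (188,140).

apply_moves(
  deltas=[0.5, 1.5, 2, 30, 0, 0, 0, 0.5, 1.5, 2, 75, 0, 0, 0, 0.5, 1.5, 2, 120, 0, 0, 0, 0.5, 1.5, 2, 160, 0, 0, 0, 0.5, 1.5, 2, 190, 0, 0, 0, 0.5, 1.5, 2, 205, 0, 0, 0, 0.5, 1.5, 2, 212, 0, 0, 0, 0.5, 1.5, 2, 213, 0, 0, 0, 0.2, 1.5, 2, 213, 0, 0, 0, 0.05, 1.5, 2, 213, 0, 0, 0, 0.05, 1.5, 2, 213, 0, 0, 0, 0.05, 1.5, 2, 213, 0, 0, 0, 0.05, 1.5, 2, 213, 0, 0, 0],
  force=60,
)

```text
time_s: 20.02
eef_pos: [0.589, 0.2656, 0.05]
orientation: [-0.0, 0.977, -0.214, 0.001]
ft_force: [-0.8, -2.3, 4.9]
finger_gap: 0.147
finger_force: 59.3
```

```bash
python3 - <<'E'
from h import *
s=st(); q=s["orientation"]; r=R.from_quat([q[1],q[2],q[3],q[0]])
ax=np.array([.5152,.2977]); g=s["eef_pos"][:2]-ax; print(np.hypot(*g),np.degrees(np.arctan2(g[1],g[0])))
for a in np.linspace(0,41.4,11):
    c,t=np.cos(np.radians(a)),np.sin(np.radians(a)); w=np.array([c*g[0]-t*g[1]-g[0],t*g[0]+c*g[1]-g[1],0])
    print(np.round(r.inv().apply(w)*1000,1),round(-a,1))
E
```

```text
20.02 [0.589  0.2656 0.05  ] yaw -114.74 gap 0.147 F [-0.77 -2.26  4.85] q [ 0.42  0.59  1.71 -0.    0.84  2.42]
0.08047287608071749 -23.49545971271273
[0. 0. 0.] -0.0
[-0.3 -5.8  0. ] -4.1
[ -1.1 -11.6   0. ] -8.3
[ -2.3 -17.3   0. ] -12.4
[ -3.8 -22.9   0. ] -16.6
[ -5.8 -28.3   0. ] -20.7
[ -8.2 -33.6   0. ] -24.8
[-10.9 -38.8   0. ] -29.0
[-14.  -43.7   0. ] -33.1
[-17.5 -48.4   0. ] -37.3
[-21.3 -52.8   0. ] -41.4
```

apply_moves(
  deltas=[0.05, -0.3, -5.8, 0, 0, 0, -4, 0.05, -1, -11.5, 0, 0, 0, -8.3, 0.05, -2.3, -17.3, 0, 0, 0, -12.4, 0.05, -3.8, -23, 0, 0, 0, -16.5, 0.05, -5.8, -28.3, 0, 0, 0, -20.7, 0.05, -8.2, -33.6, 0, 0, 0, -24.8, 0.05, -11, -38.8, 0, 0, 0, -29, 0.05, -14, -43.7, 0, 0, 0, -33, 0.05, -17.5, -48.4, 0, 0, 0, -37.3, 0.05, -19.5, -51, 0, 0, 0, -39.5, 0.05, -21, -52.5, 0, 0, 0, -41, 0.05, -21, -52.5, 0, 0, 0, -41, 0.05, -21, -52.5, 0, 0, 0, -41],
)

```text
time_s: 21.65
eef_pos: [0.5921, 0.3219, 0.05]
orientation: [0.0, 0.99, 0.141, 0.001]
ft_force: [0.5, -4.7, 5.6]
finger_gap: 0.15
finger_force: 59.3
```

```bash
python3 lev.py
```

```text
21.65 [0.5921 0.3219 0.05  ] yaw -73.77 gap 0.15 F [ 0.52 -4.71  5.62] q [ 0.5   0.62  1.64 -0.    0.87  1.78]Traceback (most recent call last):
  File "lev.py", line 5, in <module>
    b=W[(near<.03)&(H>10)&(H<30)&(S>110)&(z>.055)]; print("hub",cv2.minEnclosingCircle(b[:,:2].astype(np.float32)*1000),len(b),b[:,2].max())
                                                                                                                               ~~~~~~~~~~^^
    return umr_maximum(a, axis, None, out, keepdims, initial, where)
ValueError: zero-size array to reduction operation maximum which has no identity
```

apply_moves(
  deltas=[0.3, 0, 0, 0, 0, 0, 0, 0.45, 0, 0, 0, 0, 0, 0, 0.5, 0, 0, 0, 0, 0, 0, 0.5, 0, 0, 0, 0, 0, 0, 0.5, 0, 0, -20, 0, 0, 0, 0.5, 0, 0, -65, 0, 0, 0, 0.5, 0, 0, -115, 0, 0, 0, 0.5, 0, 0, -165, 0, 0, 0, 0.5, 0, 0, -200, 0, 0, 0, 0.5, 0, 0, -200, 0, 0, 0, 0.5, 0, 0, -200, 0, 0, 0],
)

```text
time_s: 23.08
eef_pos: [0.591, 0.3219, 0.2491]
orientation: [0.0, 0.99, 0.141, 0.0]
ft_force: [0.0, 0.2, 0.7]
finger_gap: 0.499
finger_force: 0.0
```

```bash
python3 lev.py; python3 -c "
from h import *
im,W=cloud('scene');save('pics/final.png',im)"
```

```text
23.07 [0.591  0.3219 0.2491] yaw -73.8 gap 0.499 F [0.03 0.16 0.73] q [ 0.5   0.41  1.5  -0.    1.22  1.78]
hub ((516.0236206054688, 298.44964599609375), 13.098404884338379) 425 0.07054859431121804
lever ((577.3873901367188, 317.3847961425781), (70.58052062988281, 13.86271858215332), 17.30450439453125) 886 17.36943915254797 0.06590932007360496 tip [0.61104215 0.32801717] axis [0.51560218 0.29816399]
post ((632.92822265625, 333.23046875), (13.362854957580566, 9.013068199157715), 16.472394943237305) 144
```

View pics/final.png

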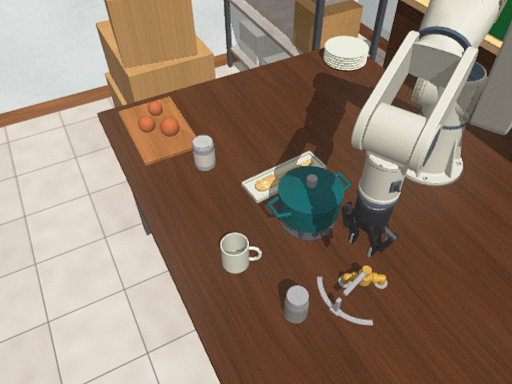

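The view shows the lever ending at the clip (337,303), the lid seated on the pot (312,195) and the spatula in the tray (285,175). The lever is at 17.4° and the clip at 16.7°.

```bash
python3 -c "
from h import *
print(ticket.finish_job()); st()"
```

```text
the job is handed in; nothing more can be done
None
the job is handed in; nothing more can be done
```

The job is handed in with no verdict returned: the spatula lies in the spoon rest, the lid is seated level on the pot, and the lever is about 1° from the index clip by my measurement, with the gas never shut off.

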